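# Dispense a sweet and present its dish with a quarter turn

### The job

Turn the brass valve handle in line with the chute, leave it so, and let the white ball roll by itself into the wooden dish and settle. Then lift the dish level, never touching the ball, and with the ball staying in the middle turn the dish a quarter turn, either way, so that it lies square across the chute's direction. Finish still holding it, level and still, over the middle of the round board with its underside about 10 cm above the counter; leave the jar, tin and mug alone.

Things in the scene. Friction and masses are not known exactly. Their poses are not given: they have to be found in the camera images.
- chute: Fixed steel sweet dispenser; origin on the upright valve axis at counter level, x points (level) downhill along the chute, z up. Open trough 38 mm wide, sloping 16 degrees from x = -75 to its mouth at x = 75 mm (there floor 50, wall tops 71, underside 46 mm above the counter). Valve block 60 x 60 mm over the origin, flat top at 114 mm. Base 150 x 90 x 10 mm.
- valve (a joint): Turn of the handle, rad, anticlockwise from above, about the upright axis at the chute's origin. 0 = shut, bar square across the chute (a stop); 1.571 = bar in line; stop at 2.4. Starts 0.1 to 0.55. Bar heading = chute yaw + 1.571 + value. Stays where left (friction 0.05 N m). The ball passes only within about 15 degrees of in line, then needs 1 to 2 s to roll down and settle.
- valve_grip (a point): Grip point on the brass bar handle, on the valve axis, 134 mm above the counter. Bar 60 mm long, 12 mm thick, 24 mm high, spanning 119 to 143 mm above the counter, 5 mm clear of the valve block's top. Axes turn with the handle: the bar lies along y.
- dish: Loose oblong wooden dish, about 160 g, 116 (x) by 56 (y) by 30 mm high, flat upright sides; origin at centre of underside, z up. Starts along the chute, 137 to 142 mm from the chute's origin, near end 4 to 9 mm past the mouth. Floor slopes down to the middle (18 degrees along x, 24 along y), so the ball rests there. Grasp across the 56 mm width, fingers outside; draw it clear of the mouth.
- dish_mid (a point): The lowest point of the dish's inner floor, in its middle, 4 mm above its underside; axes as the dish.
- ball_center (a point): Centre of the loose white ball (sweet), 26 mm across, 15 g. Starts in the trough uphill of the valve; at rest in the dish its centre is about 18 mm above the dish's underside.
- board: Round wooden serving board, fixed on the counter, 170 mm across and 14 mm thick; origin at the centre of its underside.
- jar: Bystander: terracotta jar with cork lid, 66 mm across, 90 mm high, standing loose beyond the work; origin at the centre of its underside. Not to be moved.
- tin: Bystander: white tin, 70 x 100 x 70 mm high, standing loose beyond the work; origin at the centre of its underside. Not to be moved.
- mug: Bystander: white mug, 80 mm across, 80 mm high, standing loose beyond the work; origin at the centre of its underside. Not to be moved.
Mind the look-alikes: they are no part of the job. Of the things like the chute, leave any that is purple; of the rest the larger one is meant.

How it is judged:
By the outcome, as a careful person would: the job done as asked, in the order asked, and still so for the second after the job is handed in, while the arm keeps its last pose, push and grip.
It also fails if it takes over 64 s, if anything falls off the work surface, if the arm or the gripper's body presses on something with over 40 N, if the wrist force passes 120 N, or if a joint passes its speed limit or range.

### The arm

A 7-joint arm with a two-finger parallel gripper is mounted at the origin on the work surface. World frame = base frame: x ahead of the robot, y to its left, z up, the work surface at z = 0. Lengths are in m, angles in rad, forces in N, time in s.
With the tool pointing down it reaches from about 0.4 to 0.9 m from the base axis. Payload 5.5 kg.
Tool frame: the origin (TCP) lies midway between the tips of the shut fingers; the grasp point (between the pads) lies 19 mm behind it; z points along the fingers, y is the line along which they close (so a half turn about z gives the same grasp; the last joint's range is limited). The gripper opens to 85 mm and grips with 20 to 120 N. Pads are 22 mm wide; open, the fingers measure 114 mm over their backs; the gripper's body (76 mm by 85 mm) begins 54 mm behind the grasp point. The pads swing forward as they close: fully open they stand 13 mm farther back than shut.
Start: joints at [1.427, 0.501, -0.427, 1.55, 0.221, 1.138, -0.21], TCP at [0.257, -0.597, 0.231] pointing down, gripper open.
Joint ranges: [-2.88, 2.88], [-0.31, 2.03], [-1.54, 1.56], [0.2, 2.42], [-1.41, 4.55], [0.19, 2.02], [-2.57, 2.57]. Speed limits (rad/s): [2.57, 2.57, 3.14, 3.14, 3.14, 3.14, 3.14].

### API

Orientations are given as a unit quaternion [x, y, z, w].
In Python, from bench import get_obs, grab_frame, close_job gives the robot as it stands. The module is installed in compiled form; this text tells all that it offers.
- The arm moves only by the shell command python3 -m pendant 'ROWS'. ROWS is JSON, a list of rows, each a list of 7 numbers: the closure, from -1 (fully open) to 1 (shut), then the shift along the tool's x, y, z in cm, then the turn, a rotation vector about the tool's x, y, z in rad. In form: [[fingers, tx, ty, tz, wx, wy, wz], ...]. A call has 1 to 12 rows; each row is the pose to reach, as a shift and turn from the pose commanded when the call began, along the tool's axes at that moment; what a row does not reach only later rows make up. A row lasts 1/12 s, in which the tool goes at most 41.7 mm and 7.16 degrees, less where a joint would pass 70% of its speed; a pose out of reach is approached as far as the arm can. A call with a gripper value outside its range is refused whole. The fingers move at their own pace and stop on an object; the grip force is fixed at half the most. Time passes only in rows, so rows that repeat a pose let the fingers close. It gives the time, the measured TCP pose, the force, the opening and the grip force at its end, in the units of the state.
- get_obs(): the state, without advancing time (a new reading comes with each control period).
- grab_frame(name): name is "scene" or "side" or "wrist"; returns a dict with "frame" (400x640x3 uint8, blue, green, red), "vfov" (degrees; the focal length in pixels is half the picture's height over the tangent of half this angle, whatever the lens; pixels are square), "cx", "cy" (the principal point, pixels), "pose" (4x4, takes a point from camera to world coordinates); the wrist camera has in their place "mount" (4x4, takes a point from camera to tool coordinates, whose origin is the TCP and whose axes are the flange's). Camera axes: x right, y down, z forward; pixel columns grow to the right and rows downward; lengths in m; the calibration is good to about 2 mm. A picture is of the moment at which its call begins: read the wrist's pose just before it. There is no depth.
- close_job(): hands the job in; it is judged then, once.
The state is a dict: "clock": time; "joints": joint angles; "qvel": joint speeds; "tau": joint torques, N m; "eef_pos": TCP position; "eef_rot": TCP orientation; "wrist_force": force on the tool from outside, world axes, zero at the start; "moment": the same for the moment, N m; "finger_gap": finger opening in m; "grasp_force": force on a finger pad.
Only numpy, scipy, OpenCV 4.12 (cv2) and the standard library are available. Lean on these libraries where they do the work, as an engineer would, in place of code of your own. Each camera call takes 0.05 s, during which the arm holds its last target. There are 200 camera calls.

## Working session

There is one attempt and no reset: what is moved stays moved. The work goes in short steps, Python scripts to look and compute and a shell command to move; the robot and the scene stay as the last step left them, time stands still between calls to the robot, and variables do not carry over. Pictures are saved under pics/ and viewed, at most 10 in all, crops included, and the job is handed in when it is done.

```bash
mkdir -p pics; python3 - <<'E'
from bench import *
import cv2,numpy as np
np.set_printoptions(precision=4,suppress=True)
o=get_obs();print({k:np.round(v,3) for k,v in o.items()})
for n in ("scene","side"):
    g=grab_frame(n);cv2.imwrite(f"pics/{n}0.png",g["frame"]);print(n,g["vfov"],g["cx"],g["cy"]);print(g["pose"])
    np.savez(n+"0.npz",pose=g["pose"],v=g["vfov"],cx=g["cx"],cy=g["cy"])
E
```

```text
{'clock': np.float64(0.0), 'joints': array([ 1.427,  0.502, -0.427,  1.551,  0.221,  1.138, -0.21 ]), 'qvel': array([-0.002,  0.   , -0.001, -0.   , -0.001,  0.   ,  0.001]), 'tau': array([  0.   , -56.953,  -5.816, -28.095,   0.011,   0.012,   0.   ]), 'eef_pos': array([ 0.257, -0.596,  0.23 ]), 'eef_rot': array([ 0.979,  0.202, -0.   , -0.001]), 'wrist_force': array([-0.161, -0.177, -0.482]), 'moment': array([ 0.011,  0.021, -0.027]), 'grasp_force': np.float64(0.0), 'finger_gap': np.float64(0.086)}
scene 47.403402538810745 322.4434017310757 206.646734285091
[[ 0.6461  0.6122 -0.4557  1.0477]
 [ 0.7632 -0.5172  0.3873 -0.3338]
 [ 0.0015 -0.5981 -0.8014  0.9044]
 [ 0.      0.      0.      1.    ]]
side 48.24098429288222 321.6343913793926 197.9704877703101
[[-0.7437 -0.5251  0.4137  0.1813]
 [-0.6684  0.5698 -0.4782  0.5206]
 [ 0.0154 -0.6321 -0.7747  0.8668]
 [ 0.      0.      0.      1.    ]]
```

View pics/scene0.png

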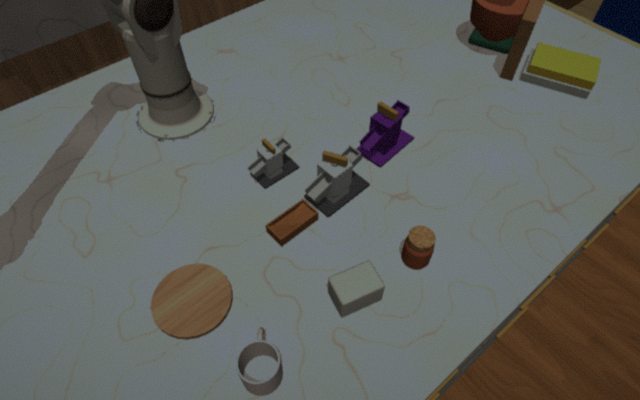

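View pics/side0.png

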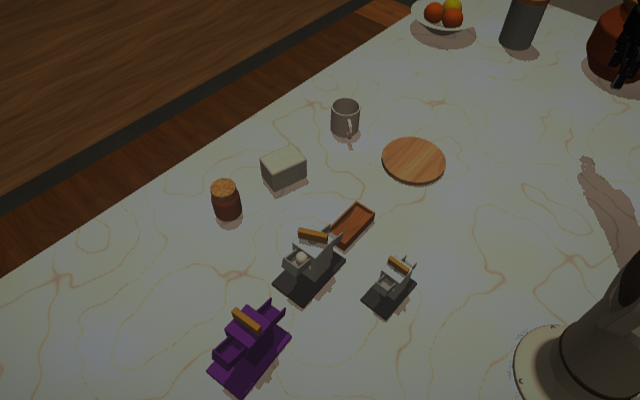

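Candidate chutes in the scene view are purple at (385,130), large grey at (337,180) and small grey at (272,160). The large grey one fits: it isn't purple, it's the larger of the rest, and the dish stands at its mouth and the ball is in its trough. I'll confirm with an enlarged crop.

```bash
python3 - <<'E'
import cv2,numpy as np
a=cv2.imread("pics/scene0.png")[135:255,255:385];b=cv2.imread("pics/side0.png")[190:310,260:390]
f=lambda i:cv2.convertScaleAbs(cv2.resize(i,None,fx=5,fy=5,interpolation=cv2.INTER_CUBIC),alpha=1.4)
cv2.imwrite("pics/ca.png",f(a));cv2.imwrite("pics/cb.png",f(b))
E
```

```text
(no output)
```

View pics/ca.png

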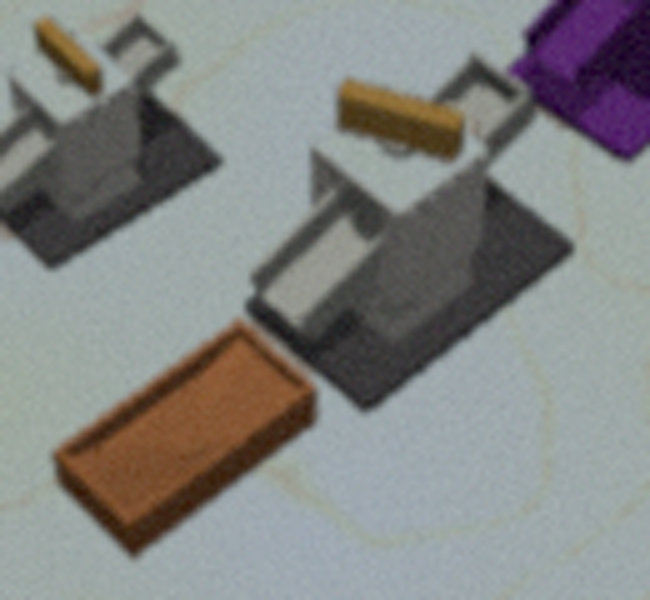

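View pics/cb.png

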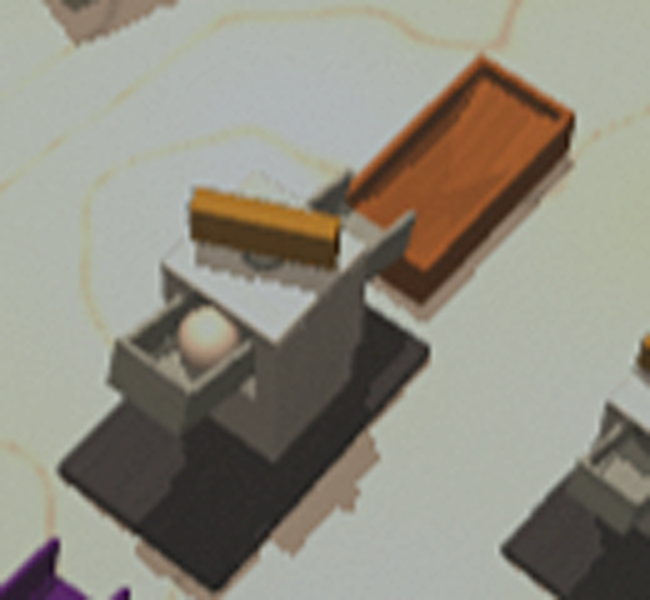

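The crops confirm the large grey chute: the ball is in its upper trough, the brass bar on top, and the dish at its mouth. Next I'll fit the poses from these crop corners.

```bash
cat > h.py <<'E'
import numpy as np,cv2
from scipy.optimize import least_squares
np.set_printoptions(precision=4,suppress=True)
C={n:np.load(n+"0.npz") for n in("scene","side")}
def proj(n,P):
    c=C[n];T=c["pose"];q=(np.atleast_2d(P)-T[:3,3])@T[:3,:3];f=200/np.tan(np.radians(c["v"])/2)
    return q[:,:2]/q[:,2:]*f+[c["cx"],c["cy"]]
def ray(n,uv,z):
    c=C[n];T=c["pose"];f=200/np.tan(np.radians(c["v"])/2)
    d=T[:3,:3]@[(uv[0]-c["cx"])/f,(uv[1]-c["cy"])/f,1];o=T[:3,3];return o+d*(z-o[2])/d[2]
def cr(n,p): return (np.array(p)+.5)/5-.5+{"scene":[255,135],"side":[260,190]}[n]
def fit(obs,x0):  # obs: (cam, uv, local point)
    def w(x,L): c,s=np.cos(x[2]),np.sin(x[2]); return np.array([x[0]+c*L[0]-s*L[1],x[1]+s*L[0]+c*L[1],L[2]])
    r=least_squares(lambda x:np.concatenate([proj(n,w(x,L))[0]-uv for n,uv,L in obs]),x0,loss="soft_l1")
    return r.x,r.fun.reshape(-1,2)
E
python3 - <<'E'
from h import *
g=lambda p,z:ray("scene",cr("scene",p),z)
print("dish",g((240,322),.03),g((57,457),.03),g((133,528),.03),g((315,390),.03))
S=lambda p,z:ray("side",cr("side",p),z)
print("side dish",S((483,55),.03),S((574,118),.03),S((420,272),.03))
d=g((57,457),.03)-g((240,322),.03);yaw=np.arctan2(d[1],d[0])
dc=(g((240,322),.03)+g((133,528),.03))/2
a,b=.058,.028
x,r=fit([("scene",cr("scene",(240,322)),(-a,b,.03)),("scene",cr("scene",(57,457)),(a,b,.03)),("scene",cr("scene",(133,528)),(a,-b,.03)),("scene",cr("scene",(315,390)),(-a,-b,.03)),
("side",cr("side",(483,55)),(a,-b,.03)),("side",cr("side",(574,118)),(a,b,.03)),("side",cr("side",(422,272)),(-a,b,.03))],[dc[0],dc[1],yaw]); 
if r.__abs__().max()>6: # other handedness
    pass
print("dish",x,r.tolist())
u=np.array([np.cos(x[2]),np.sin(x[2])])
for sgn in(1,-1):
  A,B=.075,.045*sgn
  y,r=fit([("scene",cr("scene",(368,402)),(A,-B,.01)),("scene",cr("scene",(573,243)),(-A,-B,.01)),("scene",cr("scene",(250,303)),(A,B,.01)),
  ("side",cr("side",(60,468)),(-A,-B,.01)),("side",cr("side",(214,583)),(-A,B,.01)),("side",cr("side",(430,350)),(A,B,.01))],[x[0]-.14*u[0],x[1]-.14*u[1],x[2]])
  print("chute",sgn,y,np.abs(r).max(),"offset dish",np.linalg.norm(y[:2]-x[:2]))
for n,l,r in(("scene",(341,88),(463,121)),("side",(194,193),(339,225))):
  L=ray(n,cr(n,l),.143);R=ray(n,cr(n,r),.143);d=R-L;print("bar",n,(L+R)/2,np.linalg.norm(d),np.arctan2(d[1],d[0]))
for n,sl in(("scene",(255,345,145,240)),("side",(130,190,375,450))):
  im=cv2.imread(f"pics/{n}0.png");h=cv2.cvtColor(im,cv2.COLOR_BGR2HSV)
  m=np.zeros(h.shape[:2],np.uint8);s=np.s_[sl[0]:sl[1],sl[2]:sl[3]];m[s]=((h[s][...,1]>90)*255)
  m=cv2.morphologyEx(m,cv2.MORPH_OPEN,np.ones((3,3)));cs=max(cv2.findContours(m,0,2)[0],key=cv2.contourArea);e=cv2.fitEllipse(cv2.convexHull(cs));print("board",e,ray(n,e[0],.010))
for nm,uv,z in(("mug",(260,352),.08),("tin",(355,278),.07),("jar",(421,238),.09)): print(nm,ray("scene",uv,z))
E
```

```text
dish [0.5018 0.067  0.03  ] [ 0.5087 -0.0475  0.03  ] [ 0.5626 -0.0441  0.03  ] [0.5565 0.0686 0.03  ]
side dish [ 0.5614 -0.0463  0.03  ] [ 0.5057 -0.0458  0.03  ] [0.5034 0.0695 0.03  ]
dish [ 0.5309  0.0114 -0.654 ] [[0.6571674697595427, -0.361905741169835], [38.44408397121447, 12.929441853911158], [-1.4169690737644487, -0.28226656317696097], [-37.45765553691149, -13.097248110988431], [0.44092583488344417, 0.3774819124490989], [-40.52735543855806, -9.097193388918697], [0.29588433049792684, 0.21979231679603117]]
chute 1 [ 0.5226  0.1618 -0.4442] 70.45237475021531 offset dish 0.15065754161119654
chute -1 [ 0.5213  0.163  -1.5145] 1.6114679410448502 offset dish 0.15192701752686766
bar scene [0.5221 0.1498 0.143 ] 0.05885293520868093 0.5146021705700026
bar side [0.5238 0.1488 0.143 ] 0.05918668665551461 -2.660917188873926
board ((191.33985900878906, 300.910400390625), (69.89226531982422, 83.069091796875), 59.32332992553711) [ 0.5501 -0.2752  0.01  ]
board ((413.2525634765625, 160.73480224609375), (47.88101577758789, 64.56410217285156), 101.48497009277344) [ 0.5448 -0.2694  0.01  ]
mug [ 0.7578 -0.236   0.08  ]
tin [0.7553 0.0026 0.07  ]
jar [0.783  0.1659 0.09  ]
```

```bash
cat >> h.py <<'E'
from scipy.spatial.transform import Rotation as R
def delta(pos,head,c=None):
    from bench import get_obs
    o=get_obs();Rt=R.from_quat(o["eef_rot"]);d=Rt.inv().apply(np.array(pos)-o["eef_pos"])*100
    T=R.from_matrix(np.array([[np.cos(head),np.sin(head),0],[np.sin(head),-np.cos(head),0],[0,0,-1]]).T.T)
    print("clock",o["clock"],"shift cm",d,"turn",(Rt.inv()*T).as_rotvec(),"pos",o["eef_pos"],"head",np.arctan2(*Rt.as_matrix()[[1,0],0]),"j",o["joints"])
E
python3 -c "
from h import *
delta((.523,.149,.22),.49)"
```

```text
clock 0.1 shift cm [ 53.9304 -57.9276   1.1429] turn [-0.0017 -0.0002 -0.0832] pos [ 0.2569 -0.5964  0.2304] head 0.4068111953355818 j [ 1.4272  0.5018 -0.4268  1.5513  0.2207  1.1383 -0.2103]
```

```bash
python3 -m pendant '[[-1,27,-29,0.5,0,0,-0.04],[-1,27,-29,0.5,0,0,-0.04],[-1,27,-29,0.5,0,0,-0.04],[-1,27,-29,0.5,0,0,-0.04],[-1,27,-29,0.5,0,0,-0.04],[-1,27,-29,0.5,0,0,-0.04],[-1,53.9,-57.9,1.1,0,0,-0.083],[-1,53.9,-57.9,1.1,0,0,-0.083],[-1,53.9,-57.9,1.1,0,0,-0.083],[-1,53.9,-57.9,1.1,0,0,-0.083],[-1,53.9,-57.9,1.1,0,0,-0.083],[-1,53.9,-57.9,1.1,0,0,-0.083]]'; python3 -c "
from h import *
delta((.523,.149,.22),.49)"
```

```text
clock: 1.1
eef_pos: [0.4252, -0.1242, 0.2245]
eef_rot: [0.97, 0.242, -0.0, 0.0]
wrist_force: [0.6, 0.1, -0.4]
finger_gap: 0.0853
grasp_force: 0.0
clock 1.1 shift cm [ 21.4768 -19.5168   0.4343] turn [ 0.0006  0.0003 -0.0006] pos [ 0.4252 -0.1242  0.2245] head 0.4894482167761229 j [ 0.9179  0.1604 -0.7515  2.0442  0.1322  0.9836 -0.9821]
```

```bash
python3 -m pendant '[[-1,21,-19,0.4,0,0,0],[-1,21,-19,0.4,0,0,0],[-1,21,-19,0.4,0,0,0],[-1,21,-19,0.4,0,0,0],[-1,21,-19,0.4,0,0,0],[-1,21,-19,0.4,0,0,0],[-1,21,-19,0.4,0,0,0],[-1,21,-19,0.4,0,0,0],[-1,21,-19,0.4,0,0,0],[-1,21,-19,0.4,0,0,0]]'; python3 - <<'E'
from h import *
from bench import *
delta((.523,.149,.22),.49)
o=get_obs();g=grab_frame("wrist");cv2.imwrite("pics/w1.png",g["frame"]);np.savez("wrist1.npz",mount=g["mount"],v=g["vfov"],cx=g["cx"],cy=g["cy"],p=o["eef_pos"],q=o["eef_rot"])
E
```

```text
clock: 1.93
eef_pos: [0.5206, 0.1398, 0.2199]
eef_rot: [0.97, 0.243, -0.001, 0.0]
wrist_force: [0.4, -1.4, 0.1]
finger_gap: 0.0851
grasp_force: 0.0
clock 1.9333 shift cm [ 0.6417 -0.6974 -0.011 ] turn [0.     0.0017 0.0003] pos [0.5206 0.1398 0.2199] head 0.49025433588754647 j [ 0.3577  0.3976 -0.8332  1.8316  0.3346  1.0611 -1.684 ]
```

View pics/w1.png

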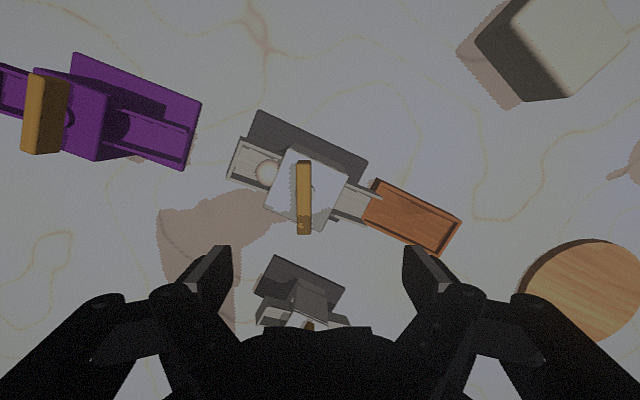

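The wrist view shows the bar's top running from about (303,161) to (304,233), the ball at (267,172) and the dish at (412,215). I'll locate the bar and dish from this view.

```bash
cat >> h.py <<'E'
def wray(k,uv,z):
    c=np.load(k);f=200/np.tan(np.radians(float(c["v"]))/2);M=c["mount"];Rt=R.from_quat(c["q"])
    d=Rt.apply(M[:3,:3]@[(uv[0]-c["cx"])/f,(uv[1]-c["cy"])/f,1]);o=c["p"]+Rt.apply(M[:3,3]);return o+d*(z-o[2])/d[2]
E
python3 - <<'E'
from h import *
w=lambda u,v,z:wray("wrist1.npz",(u,v),z)
a,b=w(303,161,.143),w(304,233,.143);d=a-b;print("bar",(a+b)/2,np.linalg.norm(d),np.arctan2(d[1],d[0]))
print("dish",[w(*p,.03)[:2] for p in((377,179),(461,218),(441,253),(362,211))])
print("mouth walls .071",w(349,181,.071),"base",[w(*p,.01)[:2] for p in((258,111),(368,152))])
print("block top",[w(*p,.114)[:2] for p in((284,148),(349,181),(325,231),(264,198))])
E
```

```text
bar [0.523  0.1535 0.143 ] 0.05937718093520351 0.49062350279709577
dish [array([0.5563, 0.0782]), array([ 0.5633, -0.0387]), array([ 0.5126, -0.0439]), array([0.5136, 0.0738])]
mouth walls .071 [0.5435 0.1144 0.071 ] base [array([0.5586, 0.2395]), array([0.5786, 0.0999])]
block top [array([0.5475, 0.1866]), array([0.5487, 0.1227]), array([0.497 , 0.1189]), array([0.499 , 0.1828])]
```

```bash
python3 -m pendant '[[-1,0,0,0,0,0,0],[-1,0,0,0,0,0,0],[-1,0,0,0,0,0,0]]'; python3 -c "
from h import *
delta((.523,.150,.120),.50)"
```

```text
clock: 2.23
eef_pos: [0.5213, 0.1389, 0.2206]
eef_rot: [0.97, 0.241, 0.0, 0.0]
wrist_force: [0.1, -0.5, 0.1]
finger_gap: 0.0854
grasp_force: 0.0
clock 2.2333 shift cm [ 0.6727 -0.9121 10.0618] turn [ 0.0008  0.0001 -0.0125] pos [0.5213 0.1389 0.2206] head 0.48750407695984416 j [ 0.36    0.3963 -0.8335  1.8313  0.3345  1.0608 -1.6846]
```

```bash
python3 -m pendant '[[-1,0.67,-0.91,0,0,0,-0.012],[-1,0.67,-0.91,3,0,0,-0.012],[-1,0.67,-0.91,6,0,0,-0.012],[-1,0.67,-0.91,8.5,0,0,-0.012],[-1,0.67,-0.91,10,0,0,-0.012],[-1,0.67,-0.91,10,0,0,-0.012],[-1,0.67,-0.91,10,0,0,-0.012],[-1,0.67,-0.91,10,0,0,-0.012],[-0.2,0.67,-0.91,10,0,0,-0.012],[-0.2,0.67,-0.91,10,0,0,-0.012],[-0.2,0.67,-0.91,10,0,0,-0.012],[-0.2,0.67,-0.91,10,0,0,-0.012]]'; python3 - <<'E'
from h import *
from bench import *
delta((.523,.150,.120),.50)
a=grab_frame("scene")["frame"][135:235,275:405];b=grab_frame("side")["frame"][190:290,260:390]
cv2.imwrite("pics/c2.png",cv2.convertScaleAbs(cv2.resize(np.hstack([a,b]),None,fx=3,fy=3,interpolation=cv2.INTER_CUBIC),alpha=1.4))
E
```

```text
clock: 3.23
eef_pos: [0.5233, 0.1516, 0.1212]
eef_rot: [0.969, 0.248, 0.001, 0.0]
wrist_force: [-0.1, 0.4, 0.5]
finger_gap: 0.0512
grasp_force: 0.0
clock 3.2333 shift cm [-0.0998  0.1225  0.1247] turn [ 0.0006 -0.0011  0.0015] pos [0.5233 0.1516 0.1212] head 0.5015202440950068 j [ 0.2618  0.5354 -0.7555  1.902   0.4688  0.8872 -1.7976]
```

View pics/c2.png

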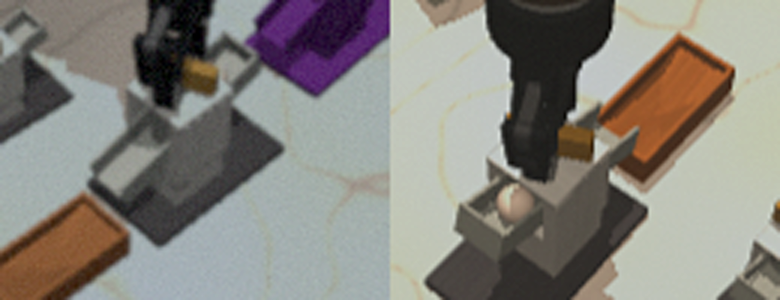

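The fingers straddle the bar, which shows at (200,75) and (575,140) in the crop. Closing and turning.

```bash
python3 -m pendant '[[0.3,-0.1,0.1,0.1,0,0,0],[0.6,-0.1,0.1,0.1,0,0,0],[1,-0.1,0.1,0.1,0,0,0],[1,-0.1,0.1,0.1,0,0,0],[1,-0.1,0.1,0.1,0,0,0],[1,-0.1,0.1,0.1,0,0,0],[1,-0.1,0.1,0.1,0,0,0],[1,-0.1,0.1,0.1,0,0,0]]'; python3 -c "
from h import *
delta((.523,.150,.120),1.627)"
```

```text
clock: 4.0
eef_pos: [0.5209, 0.1527, 0.1201]
eef_rot: [0.968, 0.249, -0.001, -0.001]
wrist_force: [-5.5, 3.6, 7.3]
finger_gap: 0.0111
grasp_force: 70.7
clock 4.0 shift cm [0.0541 0.3412 0.007 ] turn [-0.0026 -0.0011 -1.1231] pos [0.5209 0.1527 0.1201] head 0.5038930507429927 j [ 0.2623  0.5361 -0.7575  1.9055  0.467   0.8853 -1.7964]
```

```bash
python3 -m pendant '[[1,0,-0.25,0,0,0,-0.1],[1,0,-0.25,0,0,0,-0.2],[1,0,-0.25,0,0,0,-0.3],[1,0,-0.25,0,0,0,-0.4],[1,0,-0.25,0,0,0,-0.5],[1,0,-0.25,0,0,0,-0.6],[1,0,-0.25,0,0,0,-0.7],[1,0,-0.25,0,0,0,-0.8],[1,0,-0.25,0,0,0,-0.9],[1,0,-0.25,0,0,0,-1.01],[1,0,-0.25,0,0,0,-1.12],[1,0,-0.25,0,0,0,-1.12]]';python3 -m pendant '[[1,0,0,0,0,0,0],[1,0,0,0,0,0,0],[1,0,0,0,0,0,0]]'; python3 -c "
from h import *
delta((.523,.153,.120),1.627)"
```

```text
clock: 5.0
eef_pos: [0.5221, 0.1521, 0.1201]
eef_rot: [0.687, 0.726, 0.0, 0.0]
wrist_force: [-0.4, -1.5, 6.3]
finger_gap: 0.0109
grasp_force: 70.4
clock: 5.25
eef_pos: [0.522, 0.1521, 0.1201]
eef_rot: [0.689, 0.725, 0.0, 0.001]
wrist_force: [-0.1, -0.4, 5.4]
finger_gap: 0.0106
grasp_force: 70.4
clock 5.25 shift cm [0.083  0.0999 0.0112] turn [ 0.0013  0.0004 -0.0062] pos [0.522  0.1521 0.1201] head 1.6207604600192047 j [ 0.4286  0.6462 -1.0067  1.9004  0.6648  0.9722 -0.8374]
```

```bash
python3 -m pendant '[[-0.5,0,0,0,0,0,0],[-0.5,0,0,0,0,0,0],[-0.5,0,0,0,0,0,0],[-0.5,0,0,0,0,0,0],[-1,0,0,-3,0,0,0],[-1,0,0,-6,0,0,0],[-1,0,0,-9,0,0,0],[-1,0,0,-11,0,0,0],[-1,0,0,-11,0,0,0],[-1,0,0,-11,0,0,0]]'; python3 - <<'E'
from h import *
from bench import *
delta((.523,.150,.120),1.627)
a=grab_frame("scene")["frame"][135:255,255:385];b=grab_frame("side")["frame"][190:310,260:390]
cv2.imwrite("pics/c3.png",cv2.convertScaleAbs(cv2.resize(np.hstack([a,b]),None,fx=3,fy=3,interpolation=cv2.INTER_CUBIC),alpha=1.4))
E
```

```text
clock: 6.08
eef_pos: [0.5217, 0.1525, 0.2303]
eef_rot: [0.689, 0.725, 0.001, 0.001]
wrist_force: [-0.2, 0.6, -1.8]
finger_gap: 0.0852
grasp_force: 0.0
clock 6.0833 shift cm [-0.2526  0.0904 11.0317] turn [ 0.002   0.0002 -0.0055] pos [0.5217 0.1525 0.2303] head 1.6214520608190133 j [ 0.5301  0.5165 -1.1355  1.8082  0.514   1.1504 -0.7246]
```

View pics/c3.png

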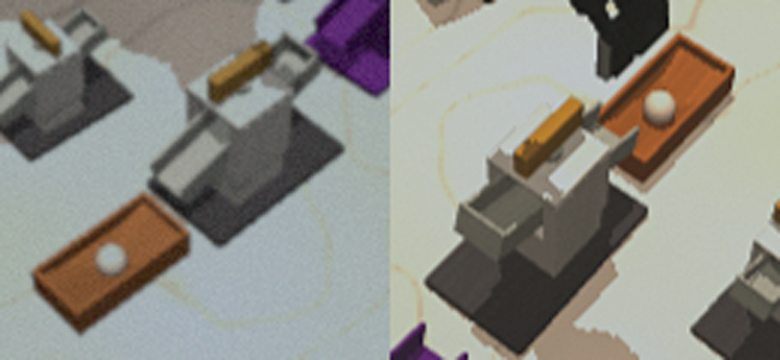

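Ball at rest mid-dish and bar in line. The ball shows in the crop at (111,261) in scene and (658,108) in side. I'll check the dish centre from it.

```bash
python3 - <<'E'
from h import *
print(ray("scene",(255+111/3,135+261/3),.018),ray("side",(260+268/3,190+108/3),.018))
# dish top corners in same crop (scene)
print([ray("scene",(255+u/3,135+v/3),.03)[:2] for u,v in((144,194),(34,274),(80,317),(188,234))])
delta((.5325,.0125,.10),1.615)
E
```

```text
[0.5318 0.0102 0.018 ] [0.5305 0.0157 0.018 ]
[array([0.504 , 0.0664]), array([ 0.51  , -0.0475]), array([ 0.5643, -0.0441]), array([0.5575, 0.068 ])]
clock 6.1833 shift cm [-13.9631   0.5028  12.8548] turn [-0.0015  0.0007  0.0066] pos [0.5206 0.1518 0.2285] head 1.6215670034979837 j [ 0.5295  0.5185 -1.1338  1.8102  0.5142  1.1503 -0.7246]
```

```bash
python3 -m pendant '[[-1,-3,0.1,0,0,0,0.006],[-1,-7,0.3,0,0,0,0.006],[-1,-11,0.4,0,0,0,0.006],[-1,-14,0.5,0,0,0,0.006],[-1,-14,0.5,0,0,0,0.006],[-1,-14,0.5,3,0,0,0.006],[-1,-14,0.5,7,0,0,0.006],[-1,-14,0.5,11,0,0,0.006],[-1,-14,0.5,14,0,0,0.006],[-1,-14,0.5,14,0,0,0.006],[-1,-14,0.5,14,0,0,0.006],[-1,-14,0.5,14,0,0,0.006]]'; python3 - <<'E'
from h import *
from bench import *
o=get_obs();g=grab_frame("wrist");cv2.imwrite("pics/w2.png",g["frame"]);np.savez("wrist2.npz",mount=g["mount"],v=g["vfov"],cx=g["cx"],cy=g["cy"],p=o["eef_pos"],q=o["eef_rot"])
delta((.532,.0125,.000),1.617)
E
```

```text
clock: 7.18
eef_pos: [0.5339, 0.0138, 0.0905]
eef_rot: [0.691, 0.723, 0.001, -0.0]
wrist_force: [0.8, 0.8, 1.0]
finger_gap: 0.0855
grasp_force: 0.0
clock 7.2333 shift cm [-0.108  -0.2932  9.1221] turn [ 0.0025 -0.0004 -0.0006] pos [0.5347 0.0137 0.0912] head 1.616407729287631 j [ 0.6708  0.6722 -0.9763  1.9392  0.7079  0.9161 -0.6207]
```

View pics/w2.png

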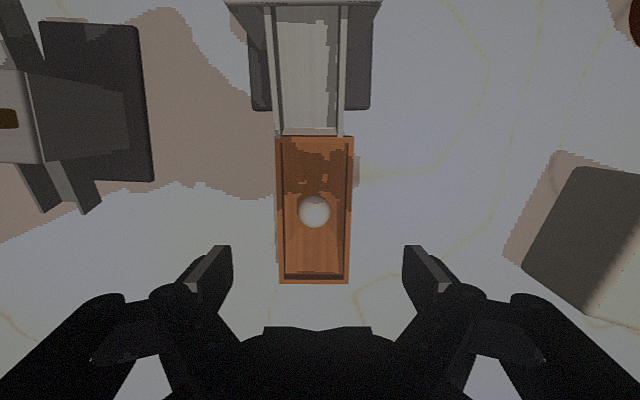

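The wrist view shows the dish well aligned between the fingers, ball centred at (314,211), dish far edge at rows 137 (mouth) and near end at 283.

```bash
python3 - <<'E'
from h import *
w=lambda u,v,z:wray("wrist2.npz",(u,v),z)
print("ball",w(314,211,.018),[w(*p,.03)[:2] for p in((275,137),(354,137),(349,283),(278,283))])
print("mean", np.mean([w(*p,.03)[:2] for p in((275,137),(354,137),(349,283),(278,283))],0))
E
```

```text
ball [0.5306 0.0136 0.018 ] [array([0.5011, 0.0701]), array([0.5562, 0.0726]), array([ 0.5613, -0.0419]), array([ 0.5043, -0.0445])]
mean [0.5307 0.0141]
```

```bash
python3 -m pendant '[[-1,0,-0.35,0,0,0,0],[-1,0,-0.35,3,0,0,0],[-1,0,-0.35,6,0,0,0],[-1,0,-0.35,8,0,0,0],[-1,0,-0.35,9.1,0,0,0],[-1,0,-0.35,9.1,0,0,0],[-1,0,-0.35,9.1,0,0,0],[-1,0,-0.35,9.1,0,0,0]]'; python3 -c "
from h import *
delta((.531,.0135,.000),1.614)"
```

```text
clock: 7.9
eef_pos: [0.5313, 0.013, 0.0003]
eef_rot: [0.691, 0.723, 0.001, 0.001]
wrist_force: [-0.4, 0.8, -0.2]
finger_gap: 0.0854
grasp_force: 0.0
clock 7.9 shift cm [ 0.0531 -0.0285  0.0256] turn [ 0.0028 -0.      0.0018] pos [0.5313 0.013  0.0003] head 1.615823052618398 j [ 0.5749  0.7926 -0.8387  1.9746  0.86    0.7741 -0.7345]
```

```bash
python3 -m pendant '[[-0.8,0,0,0,0,0,0],[-0.7,0,0,0,0,0,0],[-0.6,0,0,0,0,0,0],[-0.5,0,0,0,0,0,0],[-0.45,0,0,0,0,0,0],[-0.4,0,0,0,0,0,0],[-0.35,0,0,0,0,0,0],[-0.3,0,0,0,0,0,0],[-0.25,0,0,0,0,0,0],[-0.2,0,0,0,0,0,0],[-0.1,0,0,0,0,0,0],[-0.1,0,0,0,0,0,0]]'; python3 -m pendant '[[0.2,0,0,0,0,0,0],[0.6,0,0,0,0,0,0],[1,0,0,0,0,0,0],[1,0,0,0,0,0,0],[1,0,0,0,0,0,0],[1,0,0,0,0,0,0]]'
```

```text
clock: 8.9
eef_pos: [0.5304, 0.0127, -0.001]
eef_rot: [0.691, 0.723, 0.0, 0.0]
wrist_force: [0.8, 0.1, 5.6]
finger_gap: 0.0551
grasp_force: 63.5
clock: 9.4
eef_pos: [0.5304, 0.0128, -0.001]
eef_rot: [0.691, 0.723, 0.0, 0.0]
wrist_force: [0.1, -0.9, 6.2]
finger_gap: 0.0552
grasp_force: 63.5
```

```bash
python3 -m pendant '[[1,0,0,-0.1,0,0,0],[1,0,0,-0.3,0,0,0],[1,0,0,-0.5,0,0,0],[1,0,0,-0.6,0,0,0],[1,-0.1,0,-0.6,0,0,0],[1,-0.4,0,-0.6,0,0,0],[1,-0.9,0,-0.6,0,0,0],[1,-1.5,0,-0.6,0,0,0],[1,-2.2,0,-0.6,0,0,0],[1,-3,0,-0.6,0,0,0],[1,-3.8,0,-0.6,0,0,0],[1,-4.6,0,-0.7,0,0,0]]'; python3 -m pendant '[[1,-0.8,0,-0.3,0,0,0],[1,-1.6,0,-0.8,0,0,0],[1,-2.4,0,-1.5,0,0,0],[1,-3.2,0,-2.3,0,0,0],[1,-4,0,-3.2,0,0,0],[1,-4.8,0,-4.2,0,0,0],[1,-5.5,0,-5.2,0,0,0],[1,-6.1,0,-6.2,0,0,0],[1,-6.6,0,-7.1,0,0,0],[1,-7,0,-7.8,0,0,0],[1,-7.2,0,-8.3,0,0,0],[1,-7.3,0,-8.6,0,0,0]]';  python3 - <<'E'
from h import *
from bench import *
delta((.547,-.271,.099),1.614+1.5708)
a=grab_frame("scene")["frame"][170:330,180:390]
cv2.imwrite("pics/c4.png",cv2.convertScaleAbs(cv2.resize(a,None,fx=3,fy=3,interpolation=cv2.INTER_CUBIC),alpha=1.4))
E
```

```text
clock: 10.4
eef_pos: [0.5318, -0.0346, 0.0053]
eef_rot: [0.691, 0.723, -0.0, -0.0]
wrist_force: [-0.8, 0.1, -2.4]
finger_gap: 0.0552
grasp_force: 63.6
clock: 11.4
eef_pos: [0.5355, -0.1066, 0.0923]
eef_rot: [0.691, 0.723, 0.0, 0.0]
wrist_force: [-0.1, -0.6, -2.2]
finger_gap: 0.0551
grasp_force: 63.6
clock 11.4 shift cm [-16.4739   0.4164  -0.6603] turn [ 0.0004  0.0009 -1.5694] pos [ 0.5355 -0.1066  0.0923] head 1.6154287175255777 j [ 0.8793  0.6855 -0.9688  1.9101  0.7078  0.9321 -0.3922]
```

View pics/c4.png

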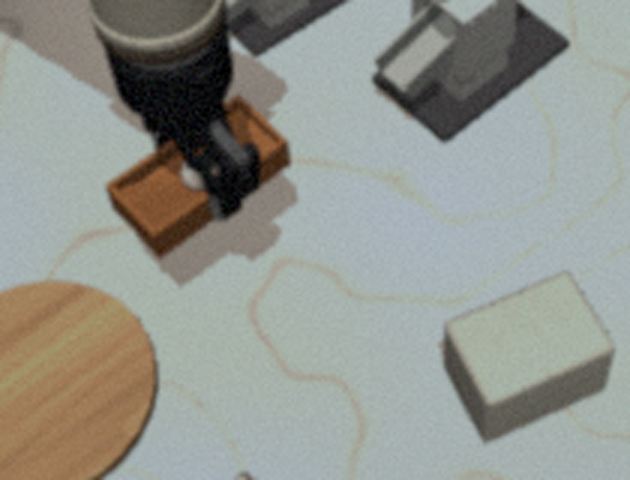

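```bash
python3 -m pendant '[[1,-0.1,0,-0.1,0,0,0],[1,-0.4,0,-0.1,0,0,0],[1,-0.8,0,-0.2,0,0,0],[1,-1.4,0,-0.3,0,0,0],[1,-2.1,0.1,-0.4,0,0,0],[1,-2.9,0.1,-0.4,0,0,0],[1,-3.8,0.1,-0.5,0,0,0],[1,-4.7,0.1,-0.5,0,0,0],[1,-5.6,0.1,-0.5,0,0,0],[1,-6.5,0.2,-0.5,0,0,0],[1,-7.4,0.2,-0.5,0,0,0],[1,-8.3,0.2,-0.5,0,0,0]]'; python3 -m pendant '[[1,-0.9,0,0,0,0,0],[1,-1.8,0,0,0,0,0],[1,-2.7,0.1,0,0,0,0],[1,-3.6,0.1,0,0,0,0],[1,-4.5,0.1,0,0,0,0],[1,-5.3,0.1,0,0,0,0],[1,-6.1,0.1,0,0,0,0],[1,-6.8,0.2,0,0,0,0],[1,-7.4,0.2,0,0,0,0],[1,-7.8,0.2,0,0,0,0],[1,-8.1,0.2,0,0,0,0],[1,-8.2,0.2,0,0,0,0]]'; python3 - <<'E'
from h import *
delta((.547,-.271,.099),1.614+1.5708)
E
```

```text
clock: 12.45
eef_pos: [0.541, -0.1901, 0.0965]
eef_rot: [0.691, 0.723, 0.0, -0.0]
wrist_force: [-0.3, -0.6, -1.6]
finger_gap: 0.0551
grasp_force: 63.6
clock: 13.45
eef_pos: [0.5466, -0.2713, 0.0965]
eef_rot: [0.691, 0.723, 0.0, -0.0]
wrist_force: [-0.2, -0.1, -2.4]
finger_gap: 0.055
grasp_force: 63.6
clock 13.45 shift cm [ 0.0254  0.0382 -0.2529] turn [ 0.     -0.     -1.5693] pos [ 0.5466 -0.2713  0.0965] head 1.6155009704876342 j [ 1.0767  0.7668 -0.9404  1.7454  0.7207  1.0147 -0.0915]
```

Over the board; now the quarter turn, eased.

```bash
python3 -m pendant '[[1,0,0,0,0,0,0],[1,0,0,-0.1,0,0,-0.01],[1,0,0,-0.1,0,0,-0.03],[1,0,0,-0.2,0,0,-0.07],[1,0,0,-0.2,0,0,-0.12],[1,0,0,-0.3,0,0,-0.18],[1,0,0,-0.3,0,0,-0.25],[1,0,0,-0.3,0,0,-0.32],[1,0,0,-0.3,0,0,-0.39],[1,0,0,-0.3,0,0,-0.46],[1,0,0,-0.3,0,0,-0.53],[1,0,0,-0.3,0,0,-0.6]]'; python3 -m pendant '[[1,0,0,0,0,0,-0.07],[1,0,0,0,0,0,-0.14],[1,0,0,0,0,0,-0.21],[1,0,0,0,0,0,-0.28],[1,0,0,0,0,0,-0.35],[1,0,0,0,0,0,-0.42],[1,0,0,0,0,0,-0.49],[1,0,0,0,0,0,-0.55],[1,0,0,0,0,0,-0.6],[1,0,0,0,0,0,-0.64],[1,0,0,0,0,0,-0.67],[1,0,0,0,0,0,-0.68]]'; python3 - <<'E'
from h import *
delta((.547,-.271,.099),1.614+1.5708)
E
```

```text
clock: 14.45
eef_pos: [0.5467, -0.2705, 0.0997]
eef_rot: [0.444, 0.896, -0.0, 0.0]
wrist_force: [-0.0, -0.2, -2.5]
finger_gap: 0.0549
grasp_force: 63.6
clock: 15.45
eef_pos: [0.5467, -0.2706, 0.0996]
eef_rot: [0.121, 0.993, 0.0, 0.0]
wrist_force: [-0.1, 0.3, -2.4]
finger_gap: 0.0551
grasp_force: 63.6
clock 15.45 shift cm [-0.0381 -0.0268  0.0553] turn [ 0.0001  0.0001 -0.2865] pos [ 0.5467 -0.2706  0.0996] head 2.8983188070027652 j [ 1.1963  0.9131 -1.1808  1.7411  0.925   1.159   1.0569]
```

```bash
python3 -m pendant '[[1,0,0,0,0,0,-0.02],[1,0,0,0,0,0,-0.05],[1,0,0,0,0,0,-0.09],[1,0,0,0,0,0,-0.13],[1,0,0,0,0,0,-0.17],[1,0,0,0,0,0,-0.21],[1,0,0,0,0,0,-0.24],[1,0,0,0,0,0,-0.26],[1,0,0,0,0,0,-0.275],[1,0,0,0,0,0,-0.285],[1,0,0,0,0,0,-0.285],[1,0,0,0,0,0,-0.285]]'; python3 - <<'E'
from h import *
from bench import *
delta((.547,-.271,.099),1.614+1.5708)
a=grab_frame("scene")["frame"][220:360,120:260];b=grab_frame("side")["frame"][70:210,340:480]
cv2.imwrite("pics/c5.png",cv2.convertScaleAbs(cv2.resize(np.hstack([a,b]),None,fx=2.8,fy=2.8,interpolation=cv2.INTER_CUBIC),alpha=1.4))
E
```

```text
clock: 16.45
eef_pos: [0.5467, -0.2708, 0.0996]
eef_rot: [-0.019, 1.0, -0.0, 0.0]
wrist_force: [0.4, 0.4, -1.6]
finger_gap: 0.0548
grasp_force: 63.6
clock 16.45 shift cm [-0.0324 -0.0178  0.0563] turn [-0.      0.     -0.0043] pos [ 0.5467 -0.2708  0.0996] head -3.1026544639233165 j [ 1.2142  0.9476 -1.2253  1.7404  0.9654  1.1922  1.3153]
```

View pics/c5.png

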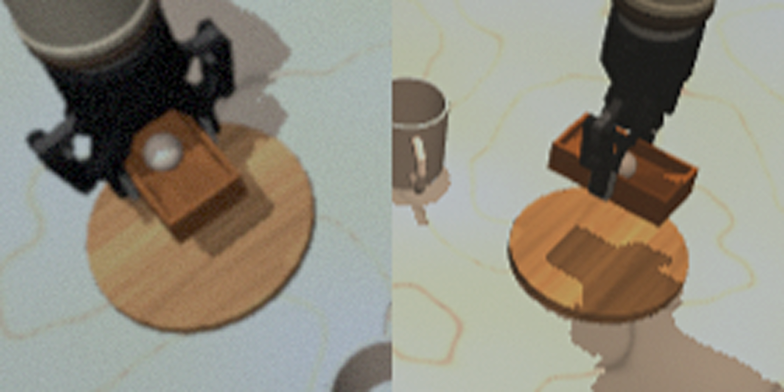

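Ball is centred in the dish, at crop (163,151) in scene and (627,166) in side. The dish is level above the board and square across. A short settle, a final check, then hand-in.

```bash
python3 -m pendant '[[1,0,0,0,0,0,0],[1,0,0,0,0,0,0],[1,0,0,0,0,0,0],[1,0,0,0,0,0,0],[1,0,0,0,0,0,0],[1,0,0,0,0,0,0],[1,0,0,0,0,0,0],[1,0,0,0,0,0,0],[1,0,0,0,0,0,0]]'; python3 - <<'E'
from h import *
from bench import *
print(ray("scene",(178.2,273.9),.118),ray("side",(423.9,129.3),.118))
print("hand in",close_job())
E
```

```text
clock: 17.3
eef_pos: [0.5466, -0.2709, 0.0995]
eef_rot: [-0.02, 1.0, -0.0, 0.0]
wrist_force: [-0.3, -0.6, -2.4]
finger_gap: 0.0554
grasp_force: 63.6
[ 0.5442 -0.2726  0.118 ] [ 0.5415 -0.278   0.118 ]
the job is handed in; nothing more can be done
hand in None
```

Job handed in at about 17 s: the valve is in line with the chute, and the dish is held level and square across it over the board, underside about 10 cm above the counter, with the ball in the middle (no verdict was returned).

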